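# Drive the pivot pin out of a scale bracket into a catch tray

### The job

Slide the blue catch tray under the bore of the cast-iron bracket, then take the red-handled round-nosed punch from the rack and drive the brass pivot pin down out of the bore with it so that the pin drops into the tray. Never touch the pin with the gripper. Leave the red punch standing in the emptied bore, its shoulder down on the bracket, and the tray with the pin in it under the bore.

Things in the scene. Friction and masses are not known exactly. Their poses are not given: they have to be found in the camera images.
- bore (a point): Centre of the upper mouth of the 28 mm vertical through-bore in the fixed cast-iron bracket, 130 mm above the worktop; z up, +x to its column. The overhanging arm is 30 mm thick, 80 wide (y); nose 45 mm to -x, column 85 mm to +x, so the 100 mm high space below is open to -x and both sides. Two sprung catches (+y and -y, 20 mm down) hold the pin; empty they leave a 20 mm gap.
- pin_mid (a point): Centre of the loose brass pin standing in the bore, 68 mm long, z up along it: 24 mm head, taper resting on the sprung catches, 18 mm shank below; hollow, about 0.08 kg. Its flat top stands 8 mm above the bracket, its foot hangs 30 mm below the arm. 5 to 15 N pushes it down; driven 30 mm it drops free.
- punch_grip (a point): Middle of the red handle (24 mm round, 60 long, z up) of the loose blunt punch, 0.2 kg, upright in a fixed wood rack 55 mm high, 150 (x) x 60. Underside of its 54 mm round, 6 mm thick shoulder is 36 mm below this point, rounded tip of its 10 mm shank 81 mm below. 80 mm away in the rack a black-handled pointed punch of like size, not for this job; their places vary.
- tray_grip (a point): Grip point on the handle of the loose blue catch tray, 33 mm above the worktop. Handle: bar 16 mm wide (y), 22 to 44 mm above the worktop, along x from the tray to 39 mm to -x of this point. Tray: open, 110 x 110 mm, 40 high, 4 mm walls and floor; its centre is 130 mm from this point along +x; about 0.25 kg. It lies on one side of the bracket, the rack on the other; sides vary.
Things that resemble listed ones, but are neither listed nor needed, are in the scene too. Several things look just like the part that bears tray_grip: the one meant starts farthest from the robot's base.

How it is judged:
On the way, in this order (a step that is already met when the one before it is completed fails the run):
1. the tray stands on the worktop with its centre within 30 mm of under the bore, the pin still in place (x of bore in the frame of tray_grip between 0.1 and 0.16 m and y of bore in the frame of tray_grip between -0.03 and 0.03 m and height (world z) of tray_grip below 0.045 m and z of pin_mid in the frame of bore above -0.031 m), for 0.2 s.
2. the red punch presses down on the pin while the pin is still in the bore (contact force between punch and pin above 2 N and horizontal distance between pin_mid and bore below 0.012 m and z of pin_mid in the frame of bore above -0.066 m), for 0.01 s.
At the end, for the whole second after the job is handed in: The pin lies or stands inside the tray, the tray is flat on the worktop with its centre within 40 mm of under the bore, and the red punch stands upright (within 10 degrees) in the bore with its shoulder within 6 mm of the bracket's top; all released and at rest (x of pin_mid in the frame of tray_grip between 0.075 and 0.185 m and y of pin_mid in the frame of tray_grip between -0.055 and 0.055 m and z of pin_mid in the frame of tray_grip below 0.02 m and height (world z) of tray_grip below 0.045 m and x of bore in the frame of tray_grip between 0.09 and 0.17 m and y of bore in the frame of tray_grip between -0.04 and 0.04 m and horizontal distance between punch_grip and bore below 0.02 m and z of punch_grip in the frame of bore below 0.042 m and angle between punch_grip's own z axis and vertical below 0.18 rad and linear speed of each of pin, punch, tray below 0.03 m/s); the robot touches nothing.
It fails at once if the gripper or arm touches the pin (contact force between any of the fingers, the arm and pin above 0.5 N).
It also fails if it takes over 51 s, if anything falls off the work surface, if the arm or the gripper's body presses on something with over 40 N, if the wrist force passes 120 N, or if a joint passes its speed limit or range.

### The arm

A 6-joint arm with a two-finger parallel gripper is mounted at the origin on the work surface. World frame = base frame: x ahead of the robot, y to its left, z up, the work surface at z = 0. Lengths are in m, angles in rad, forces in N, time in s.
With the tool pointing down it reaches from about 0.225 to 0.875 m from the base axis. Payload 3.4 kg.
Tool frame: the origin (TCP) lies between the finger pads; the fingertips stand 19 mm ahead of it and the grasp point (between the pads) is the TCP; z points along the fingers, y is the direction in which the jaws open and shut (so a half turn about z gives the same grasp; the last joint's range is limited). The gripper opens to 85 mm and grips with 20 to 120 N. Pads are 22 mm wide; open, the fingers measure 114 mm over their backs; the gripper's body (76 mm by 85 mm) begins 54 mm behind the grasp point. The pads swing forward as they close: fully open they stand 13 mm farther back than shut.
Start: joints at [-1.367, 0.276, 1.505, -0, 1.361, -0.121], TCP at [0.183, -0.545, 0.228] pointing down, gripper open.
Joint ranges: [-2.89, 2.89], [-0.75, 2.08], [0.22, 2.7], [-1.18, 4.32], [0.11, 2.71], [-2.7, 2.7]. Speed limits (rad/s): [2.57, 2.57, 3.14, 3.14, 3.14, 3.14].

### API

Orientations are given as [roll, pitch, yaw] about the fixed x, y, z axes, in that order (R = Rz(yaw) Ry(pitch) Rx(roll)).
In Python, from workcell import manip, imaging, workorder gives the robot as it stands. The module is installed in compiled form; this text tells all that it offers.
- The arm moves only by the tool arm_command, never from a script. Its argument "series" is a list of rows, each an object with "xyz": the shift along the tool's x, y, z in m, a list of three; "angular": the turn, a rotation vector about the tool's x, y, z in rad, a list of three; "jaw": the gripper's target within -1 to 1 (fully open at 1, half-way at 0, shut at -1). A call has exactly 5 rows; each row shifts and turns the pose as measured when the row begins, along the tool's axes as they then stand; what a row does not reach is not made up. A row lasts 1/10 s, in which the tool goes at most 50 mm and 8.59 degrees, less where a joint would pass 70% of its speed; a pose out of reach is approached as far as the arm can. A call is refused whole if a number of a shift passes 0.05 or a number of a turn 0.15, either way. A call with a gripper value outside its range is refused whole. The fingers move at their own pace and stop on an object; the grip force is fixed at half the most. Time passes only in rows, so rows that do not move let the fingers close, or fill a call up. It gives the time, the measured TCP pose, the force and the opening at its end, in the units of the state.
- manip.state(): the state, without advancing time (a new reading comes with each control period).
- imaging.capture(name): name is "scene" or "top" or "wrist"; returns the picture (420x560x3 uint8, red, green, blue); there is no depth.
- imaging.get_calibration(name): a dict with "fx", "fy", "cx", "cy" (pixels), "dist_coeffs" ([k1, k2, p1, p2, k3] as OpenCV has them; the pictures are not rectified), "world_from_camera" (4x4, takes a point from camera to world coordinates); the wrist camera has in their place "tool_from_camera" (4x4, takes a point from camera to tool coordinates, whose origin is the TCP and whose axes are the flange's). Camera axes: x right, y up, looking along -z (the intrinsics and any distortion apply to the point x, -y, -z); pixel columns grow to the right and rows downward; lengths in m; the calibration is good to about 2 mm. A picture is of the moment at which its call begins: read the wrist's pose just before it. get_calibration takes no time and is no camera call.
- workorder.job_done(): hands the job in, once; it reports no verdict.
The state is a dict: "t": time; "qpos": joint angles; "joint_vel": joint speeds; "tau": joint torques, N m; "tcp_pos": TCP position; "tcp_rot": TCP orientation; "contact_force": force on the tool from outside, world axes, zero at the start; "ft_torque": the same for the moment, N m; "finger_gap": finger opening in m.
Only numpy, scipy, OpenCV 4.12 (cv2) and the standard library are available. Lean on these libraries where they do the work, as an engineer would, in place of code of your own. Each camera call takes 0.05 s, during which the arm holds its last target. There are 200 camera calls.

## Working session

There is one attempt and no reset: what is moved stays moved. The work goes in short steps, Python scripts to look and compute and a tool call to move; the robot and the scene stay as the last step left them, time stands still between calls to the robot, and variables do not carry over. Pictures are saved under pics/ and viewed, about 8 in all and at most 12, crops included, and the job is handed in when it is done.

Besides the shell and the picture viewer there is one more tool, called after "Emit:" by a JSON object that holds its "fn" and its "kwargs". arm_command: Moves the arm, as the interface text tells. Its arguments: {"type":"object","properties":{"series":{"type":"array","items":{"type":"object","properties":{"xyz":{"type":"array","items":{"type":"number"}},"angular":{"type":"array","items":{"type":"number"}},"jaw":{"type":"number"}}}}},"required":["series"]}

```bash
mkdir -p pics; cat > h.py <<'E'
import numpy as np, cv2
from scipy.spatial.transform import Rotation as R
from workcell import manip, imaging, workorder
def pose(s):
    T=np.eye(4);r=np.array(s["tcp_rot"],float)
    T[:3,:3]=r if r.shape==(3,3) else R.from_euler('xyz',r).as_matrix()
    T[:3,3]=s["tcp_pos"];return T
def K(c): return np.array([[c["fx"],0,c["cx"]],[0,c["fy"],c["cy"]],[0,0,1.]]),np.array(c["dist_coeffs"],float)
def cam(name,T=None):
    c=imaging.get_calibration(name)
    W=np.array(c["world_from_camera"]) if name!="wrist" else T@np.array(c["tool_from_camera"])
    return K(c)+(W,)
def px2w(C,uv,z):
    k,d,W=C
    p=cv2.undistortPoints(np.array(uv,float).reshape(-1,1,2),k,d).reshape(-1,2)
    r=np.c_[p[:,0],-p[:,1],-np.ones(len(p))]@W[:3,:3].T;o=W[:3,3]
    z=np.broadcast_to(z,len(p))
    return o+r*((z-o[2])/r[:,2])[:,None]
def w2px(C,P):
    k,d,W=C
    q=(np.array(P,float).reshape(-1,3)-W[:3,3])@W[:3,:3]
    return cv2.projectPoints(q*[1,-1,-1],np.zeros(3),np.zeros(3),k,d)[0].reshape(-1,2)
def save(name,im): cv2.imwrite("pics/"+name+".png",im[:,:,::-1])
E
python3 - <<'E'
from h import *
np.set_printoptions(precision=4,suppress=True)
s=manip.state();print(s)
for n in("scene","top"):
    c=imaging.get_calibration(n);print(n,c["fx"],np.array(c["world_from_camera"]))
    im=imaging.capture(n);save(n+"0",cv2.resize(im,(800,600)));np.save(n+"0.npy",im)
print(imaging.get_calibration("wrist"))
E
```

```text
{'t': 0.0, 'qpos': array([-1.367 ,  0.2766,  1.5062, -0.    ,  1.3607, -0.121 ]), 'joint_vel': array([-0.0004, -0.0002,  0.    ,  0.0013, -0.    ,  0.0018]), 'tau': array([  0.0021, -41.6779, -24.5808,  -0.0001,   0.0109,  -0.    ]), 'tcp_pos': array([ 0.1834, -0.5444,  0.2267]), 'tcp_rot': array([-3.1397, -0.0002,  0.3248]), 'contact_force': array([ 0.3532, -0.1988, -0.4579]), 'ft_torque': array([-0.0063,  0.0002,  0.0337]), 'finger_gap': 0.08566590482605783}
scene 536.181898005314 [[ 0.7126 -0.3876  0.5848  1.0693]
 [ 0.7012  0.3672 -0.6111 -0.5479]
 [ 0.0222  0.8455  0.5335  0.6131]
 [ 0.      0.      0.      1.    ]]
top 487.8365547383037 [[-0.0137  0.9774 -0.211   0.2932]
 [-0.9999 -0.012   0.009   0.0045]
 [ 0.0063  0.2111  0.9775  1.2056]
 [ 0.      0.      0.      1.    ]]
{'fx': 321.3538585956084, 'fy': 321.3538585956084, 'cx': 282.15611819309686, 'cy': 206.78922651632791, 'dist_coeffs': array([-0.0335,  0.    ,  0.    ,  0.    ,  0.    ]), 'tool_from_camera': array([[ 0.0001,  0.9586,  0.2848,  0.0726],
       [ 1.    , -0.0003,  0.0005, -0.0005],
       [ 0.0006,  0.2848, -0.9586, -0.147 ],
       [ 0.    ,  0.    ,  0.    ,  1.    ]])}
```

View pics/top0.png

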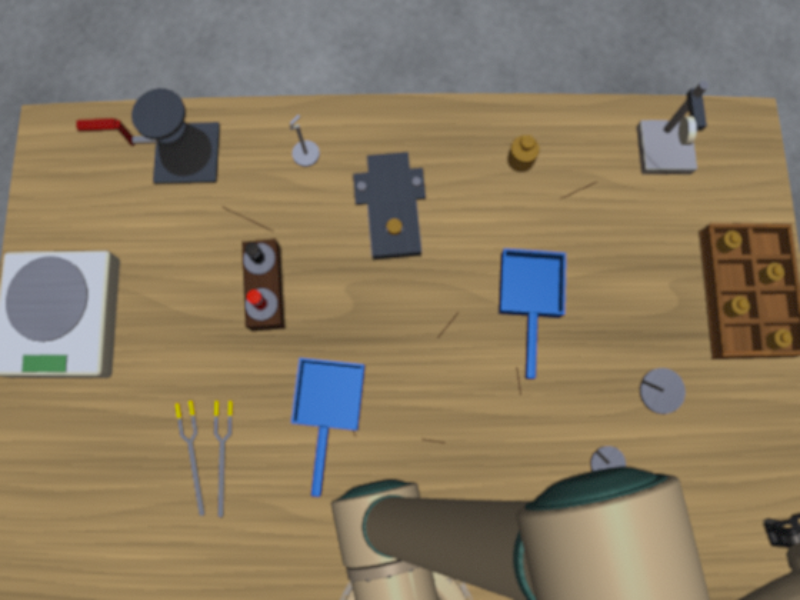

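View pics/scene0.png

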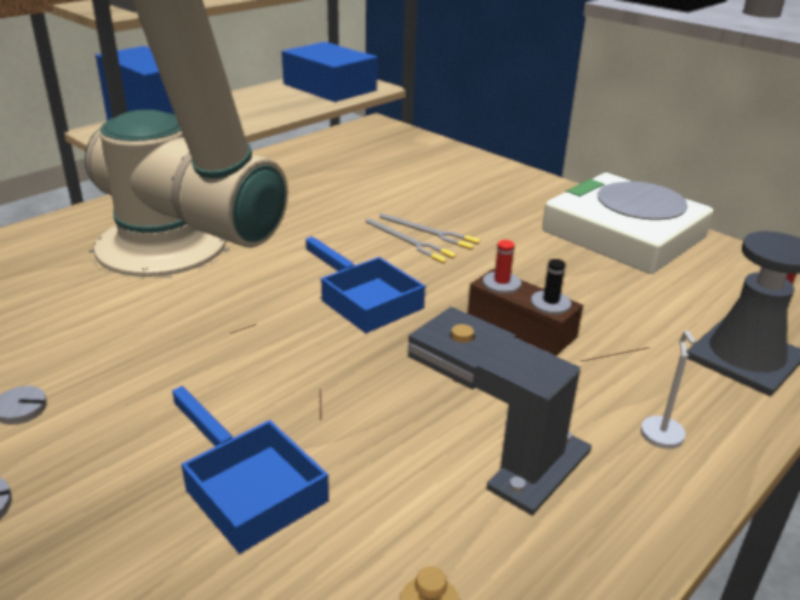

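```bash
python3 - <<'E'
from h import *
np.set_printoptions(precision=4,suppress=True)
f=.7
def go(n,L):
    C=cam(n)
    for k,u,v,z in L: print(n,k,px2w(C,[[u*f,v*f]],z)[0])
go("top",[("pin",395,226,.138),("noseL",374,258,.13),("noseR",421,254,.13),("armbackL",368,154,.13),("armbackR",408,152,.13),
("t1",502,250,.04),("t2",565,252,.04),("t3",563,317,.04),("t4",499,315,.04),("hend",531,377,.044),("hstart",532.5,315,.044),
("redtop",254,297,.121),("redsh",261,304,.061),("blksh",259,259,.061),("rk",244,242,.055),("rk",278,240,.055),("rk",284,327,.055),("rk",248,329,.055),
("lt_hend",316,495,.044),("lt c",328,395,.02)])
go("scene",[("pin",462,331,.138),("redtop",506,245,.121),("redsh",502,282,.061),("hend",180,393,.044)])
E
```

```text
top pin [0.6372 0.0097 0.138 ]
top noseL [0.5867 0.0438 0.13  ]
top noseR [ 0.5924 -0.0314  0.13  ]
top armbackL [0.7657 0.0533 0.13  ]
top armbackR [ 0.7685 -0.0131  0.13  ]
top t1 [ 0.6231 -0.1757  0.04  ]
top t2 [ 0.6185 -0.2865  0.04  ]
top t3 [ 0.5032 -0.2757  0.04  ]
top t4 [ 0.5082 -0.1655  0.04  ]
top hend [ 0.4011 -0.2146  0.044 ]
top hstart [ 0.5066 -0.2223  0.044 ]
top redtop [0.5272 0.2364 0.121 ]
top redsh [0.528 0.237 0.061]
top blksh [0.6064 0.2429 0.061 ]
top rk [0.6389 0.2713 0.055 ]
top rk [0.6415 0.2122 0.055 ]
top rk [0.4894 0.1982 0.055 ]
top rk [0.4866 0.259  0.055 ]
top lt_hend [0.2139 0.1433 0.044 ]
top lt c [0.3777 0.1269 0.02  ]
scene pin [0.6425 0.0092 0.138 ]
scene redtop [0.5335 0.234  0.121 ]
scene redsh [0.5329 0.2353 0.061 ]
scene hend [ 0.4138 -0.2168  0.044 ]
```

```bash
cat >> h.py <<'E'
def plan(xyz,yaw,n=5):
    "rows for a straight move to a downward pose, split over n rows"
    T=pose(manip.state());G=R.from_euler('xyz',[np.pi,0,yaw])
    A=R.from_matrix(T[:3,:3]);rv=(A.inv()*G).as_rotvec();d=(np.array(xyz)-T[:3,3])/n
    for i in range(n):
        B=A*R.from_rotvec(rv*i/n)
        print(np.round(B.inv().apply(d),4).tolist(),np.round(rv/n,3).tolist())
    print("tcp",np.round(T[:3,3],4),"yaw",np.round(A.as_euler('xyz'),4))
E
python3 -c "
from h import *
plan([.437,-.216,.16],-.065,10)"
```

```text
[0.0345, -0.023, 0.0067] [-0.0, 0.0, 0.039]
[0.0336, -0.0244, 0.0067] [-0.0, 0.0, 0.039]
[0.0326, -0.0256, 0.0067] [-0.0, 0.0, 0.039]
[0.0316, -0.0269, 0.0067] [-0.0, 0.0, 0.039]
[0.0305, -0.0281, 0.0067] [-0.0, 0.0, 0.039]
[0.0294, -0.0293, 0.0067] [-0.0, 0.0, 0.039]
[0.0282, -0.0304, 0.0067] [-0.0, 0.0, 0.039]
[0.027, -0.0315, 0.0067] [-0.0, 0.0, 0.039]
[0.0258, -0.0325, 0.0067] [-0.0, 0.0, 0.039]
[0.0245, -0.0335, 0.0067] [-0.0, 0.0, 0.039]
tcp [ 0.1834 -0.5444  0.2268] yaw [-3.1399e+00 -2.0000e-04  3.2480e-01]
```

Emit:
{"fn": "arm_command", "kwargs": {"series": [{"xyz": [0.034, -0.023, 0.007], "angular": [0, 0, 0.039], "jaw": 1}, {"xyz": [0.034, -0.024, 0.007], "angular": [0, 0, 0.039], "jaw": 1}, {"xyz": [0.033, -0.026, 0.007], "angular": [0, 0, 0.039], "jaw": 1}, {"xyz": [0.032, -0.027, 0.007], "angular": [0, 0, 0.039], "jaw": 1}, {"xyz": [0.03, -0.028, 0.007], "angular": [0, 0, 0.039], "jaw": 1}]}}

```text
t: 0.6
tcp_pos: [0.3116, -0.3808, 0.1885]
tcp_rot: [-3.141, 0.002, 0.112]
contact_force: [0.3, -0.4, 0.5]
finger_gap: 0.0853
```

Emit:
{"fn": "arm_command", "kwargs": {"series": [{"xyz": [0.029, -0.029, 0.007], "angular": [0, 0, 0.039], "jaw": 1}, {"xyz": [0.028, -0.03, 0.007], "angular": [0, 0, 0.039], "jaw": 1}, {"xyz": [0.027, -0.032, 0.007], "angular": [0, 0, 0.039], "jaw": 1}, {"xyz": [0.026, -0.033, 0.007], "angular": [0, 0, 0.039], "jaw": 1}, {"xyz": [0.025, -0.034, 0.007], "angular": [0, 0, 0.039], "jaw": 1}]}}

```text
t: 1.1
tcp_pos: [0.445, -0.2104, 0.1507]
tcp_rot: [-3.14, 0.003, -0.093]
contact_force: [1.2, -0.7, 0.4]
finger_gap: 0.0855
```

```bash
python3 - <<'E'
from h import *
plan([.437,-.216,.10],-.065,5)
s=manip.state();np.save("w1T.npy",pose(s));im=imaging.capture("wrist");save("w1",cv2.resize(im,(800,600)))
E
```

```text
[-0.0015, 0.0013, 0.0102] [-0.0, 0.001, -0.006]
[-0.0015, 0.0013, 0.0102] [-0.0, 0.001, -0.006]
[-0.0015, 0.0013, 0.0102] [-0.0, 0.001, -0.006]
[-0.0015, 0.0013, 0.0102] [-0.0, 0.001, -0.006]
[-0.0015, 0.0012, 0.0101] [-0.0, 0.001, -0.006]
tcp [ 0.445  -0.2104  0.1507] yaw [-3.1405e+00  3.0000e-03 -9.2900e-02]
```

View pics/w1.png

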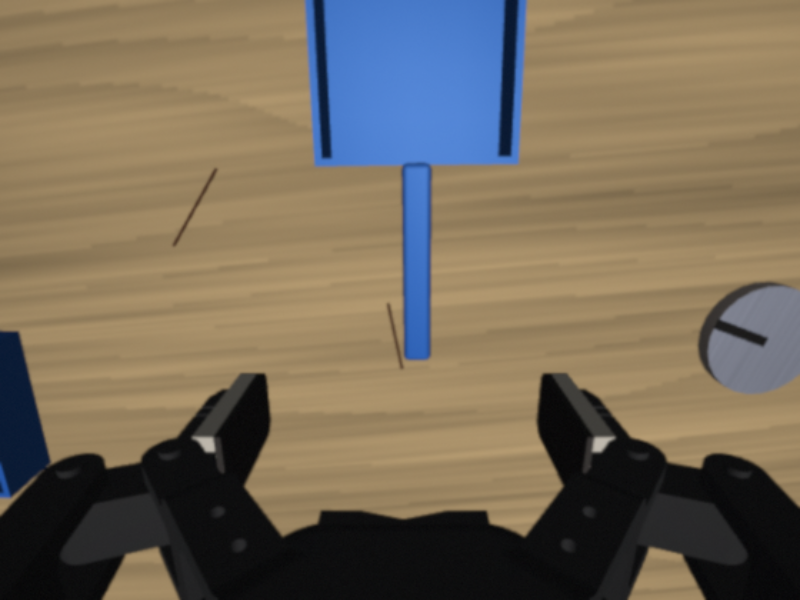

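Wrist view: handle from (417,164) at the tray to (418,359) at its end; tray's near rim corners (316,164), (518,163); handle nearly parallel with tool x.

```bash
python3 - <<'E'
from h import *
C=cam("wrist",np.load("w1T.npy"))
P=px2w(C,np.array([[417,166],[418,357],[316,164],[518,163]])*.7,[.044,.044,.04,.04])
print(P.round(4)); d=P[0]-P[1];print("handle yaw",np.arctan2(d[1],d[0]),np.hypot(*d[:2]));e=P[2]-P[3];yw=np.arctan2(-e[0],e[1]);print("rim yaw",yw)
y=yw;c=(P[2]+P[3])/2+.055*np.array([np.cos(y),np.sin(y),0]);print("centre",c,"grip",c-.13*np.array([np.cos(y),np.sin(y),0]),"end+39",P[1]+.039*d/np.linalg.norm(d))
E
```

```text
[[ 0.5127 -0.2233  0.044 ]
 [ 0.4024 -0.2146  0.044 ]
 [ 0.5188 -0.1691  0.04  ]
 [ 0.5093 -0.278   0.04  ]]
handle yaw -0.07872996144236977 0.11068939501333502
rim yaw -0.08738060461853644
centre [ 0.56884825 -0.22836875  0.04      ] grip [ 0.43934423 -0.21702372  0.04      ] end+39 [ 0.44125104 -0.21770769  0.044     ]
```

Emit:
{"fn": "arm_command", "kwargs": {"series": [{"xyz": [-0.001, 0.002, 0.025], "angular": [0, 0.001, -0.003], "jaw": 1}, {"xyz": [-0.001, 0.002, 0.025], "angular": [0, 0.001, -0.003], "jaw": 1}, {"xyz": [-0.001, 0.002, 0.025], "angular": [0, 0.001, -0.003], "jaw": 1}, {"xyz": [-0.001, 0.001, 0.025], "angular": [0, 0, 0], "jaw": 1}, {"xyz": [0, 0, 0.015], "angular": [0, 0, 0], "jaw": 1}]}}

```text
t: 1.65
tcp_pos: [0.447, -0.2076, 0.032]
tcp_rot: [-3.135, -0.006, -0.072]
contact_force: [0.1, -0.2, -0.3]
finger_gap: 0.0852
```

```bash
python3 -c "
from h import *
plan([.440,-.2175,.031],-.083,2)"
```

```text
[-0.0032, 0.0052, 0.0004] [-0.003, -0.003, 0.006]
[-0.0031, 0.0052, 0.0005] [-0.003, -0.003, 0.006]
tcp [ 0.447  -0.2076  0.032 ] yaw [-3.1353 -0.0061 -0.0715]
```

Emit:
{"fn": "arm_command", "kwargs": {"series": [{"xyz": [-0.003, 0.005, 0], "angular": [-0.003, -0.003, 0.006], "jaw": 1}, {"xyz": [-0.003, 0.005, 0.001], "angular": [-0.003, -0.003, 0.006], "jaw": 1}, {"xyz": [0, 0, 0], "angular": [0, 0, 0], "jaw": 1}, {"xyz": [0, 0, 0], "angular": [0, 0, 0], "jaw": 0}, {"xyz": [0, 0, 0], "angular": [0, 0, 0], "jaw": 0}]}}

```text
t: 2.15
tcp_pos: [0.4388, -0.2185, 0.0308]
tcp_rot: [-3.141, 0.003, -0.085]
contact_force: [1.5, 0.1, -0.1]
finger_gap: 0.0588
```

```bash
python3 -c "
from h import *
plan([.440,-.2175,.031],-.083,2)"
```

```text
[0.0005, -0.0005, -0.0001] [-0.0, 0.001, -0.001]
[0.0005, -0.0005, -0.0001] [-0.0, 0.001, -0.001]
tcp [ 0.4388 -0.2185  0.0308] yaw [-3.141e+00  2.500e-03 -8.490e-02]
```

Emit:
{"fn": "arm_command", "kwargs": {"series": [{"xyz": [0, 0, 0], "angular": [0, 0, 0], "jaw": -1}, {"xyz": [0, 0, 0], "angular": [0, 0, 0], "jaw": -1}, {"xyz": [0, 0, 0], "angular": [0, 0, 0], "jaw": -1}, {"xyz": [0, 0, 0], "angular": [0, 0, 0], "jaw": -1}, {"xyz": [0, 0, 0], "angular": [0, 0, 0], "jaw": -1}]}}

```text
t: 2.65
tcp_pos: [0.4398, -0.2187, 0.0324]
tcp_rot: [3.141, -0.0, -0.084]
contact_force: [-0.0, -1.2, -1.2]
finger_gap: 0.0137
```

```bash
python3 - <<'E'
from h import *
# tray yaw at goal 0.03, centre goal slightly short of bore
y=0.03; c=np.array([.634,.0095]); g=c-.13*np.array([np.cos(y),np.sin(y)])
print(g, manip.state()["finger_gap"])
plan([g[0],g[1],.031],y,15)
E
```

```text
[0.5040585  0.00560058] 0.013699422581306185
[0.003, -0.0153, 0.0001] [0.0, -0.0, -0.008]
[0.0031, -0.0152, 0.0001] [0.0, -0.0, -0.008]
[0.0032, -0.0152, 0.0001] [0.0, -0.0, -0.008]
[0.0034, -0.0152, 0.0001] [0.0, -0.0, -0.008]
[0.0035, -0.0152, 0.0001] [0.0, -0.0, -0.008]
[0.0036, -0.0151, 0.0001] [0.0, -0.0, -0.008]
[0.0037, -0.0151, 0.0001] [0.0, -0.0, -0.008]
[0.0038, -0.0151, 0.0001] [0.0, -0.0, -0.008]
[0.0039, -0.015, 0.0001] [0.0, -0.0, -0.008]
[0.0041, -0.015, 0.0001] [0.0, -0.0, -0.008]
[0.0042, -0.015, 0.0001] [0.0, -0.0, -0.008]
[0.0043, -0.015, 0.0001] [0.0, -0.0, -0.008]
[0.0044, -0.0149, 0.0001] [0.0, -0.0, -0.008]
[0.0045, -0.0149, 0.0001] [0.0, -0.0, -0.008]
[0.0046, -0.0149, 0.0001] [0.0, -0.0, -0.008]
tcp [ 0.4398 -0.2187  0.0324] yaw [ 3.1407e+00 -4.0000e-04 -8.4000e-02]
```

Emit:
{"fn": "arm_command", "kwargs": {"series": [{"xyz": [0.003, -0.01, 0], "angular": [0, 0, -0.008], "jaw": -1}, {"xyz": [0.003, -0.015, 0], "angular": [0, 0, -0.008], "jaw": -1}, {"xyz": [0.003, -0.015, 0], "angular": [0, 0, -0.008], "jaw": -1}, {"xyz": [0.003, -0.015, 0], "angular": [0, 0, -0.008], "jaw": -1}, {"xyz": [0.003, -0.015, 0], "angular": [0, 0, -0.008], "jaw": -1}]}}

```text
t: 3.15
tcp_pos: [0.4613, -0.1469, 0.0324]
tcp_rot: [3.139, -0.002, -0.045]
contact_force: [0.2, -1.4, 0.9]
finger_gap: 0.0139
```

Emit:
{"fn": "arm_command", "kwargs": {"series": [{"xyz": [0.004, -0.015, 0], "angular": [0, 0, -0.008], "jaw": -1}, {"xyz": [0.004, -0.015, 0], "angular": [0, 0, -0.008], "jaw": -1}, {"xyz": [0.004, -0.015, 0], "angular": [0, 0, -0.008], "jaw": -1}, {"xyz": [0.004, -0.015, 0], "angular": [0, 0, -0.008], "jaw": -1}, {"xyz": [0.004, -0.015, 0], "angular": [0, 0, -0.008], "jaw": -1}]}}

```text
t: 3.65
tcp_pos: [0.4839, -0.0638, 0.0324]
tcp_rot: [3.139, -0.001, 0.001]
contact_force: [0.4, -1.8, 0.1]
finger_gap: 0.0138
```

```bash
python3 -c "
from h import *
plan([.504,.0056,.031],.03,5);print(manip.state()['finger_gap'])"
```

```text
[0.004, -0.0139, 0.0003] [0.0, -0.0, -0.006]
[0.0041, -0.0139, 0.0003] [0.0, -0.0, -0.006]
[0.0042, -0.0138, 0.0003] [0.0, -0.0, -0.006]
[0.0043, -0.0138, 0.0003] [0.0, -0.0, -0.006]
[0.0044, -0.0138, 0.0003] [0.0, -0.0, -0.006]
tcp [ 0.4839 -0.0638  0.0324] yaw [ 3.1392e+00 -1.3000e-03  9.0000e-04]
0.013814619052800977
```

Emit:
{"fn": "arm_command", "kwargs": {"series": [{"xyz": [0.004, -0.015, 0], "angular": [0, 0, -0.007], "jaw": -1}, {"xyz": [0.004, -0.015, 0], "angular": [0, 0, -0.007], "jaw": -1}, {"xyz": [0.004, -0.015, 0], "angular": [0, 0, -0.006], "jaw": -1}, {"xyz": [0.004, -0.012, 0], "angular": [0, 0, -0.005], "jaw": -1}, {"xyz": [0.002, -0.007, 0], "angular": [0, 0, 0], "jaw": -1}]}}

```text
t: 4.15
tcp_pos: [0.5005, 0.0093, 0.0324]
tcp_rot: [3.139, 0.0, 0.033]
contact_force: [-0.6, -1.5, 1.1]
finger_gap: 0.0138
```

```bash
python3 - <<'E'
from h import *
plan([.504,.0056,.031],.03,2)
for n in("scene","top"):
    im=imaging.capture(n);save(n+"1",cv2.resize(im,(800,600)));
E
```

```text
[0.0017, 0.0019, 0.0007] [0.001, 0.0, 0.002]
[0.0017, 0.0019, 0.0007] [0.001, 0.0, 0.002]
tcp [0.5005 0.0093 0.0324] yaw [3.1393 0.     0.033 ]
```

View pics/scene1.png

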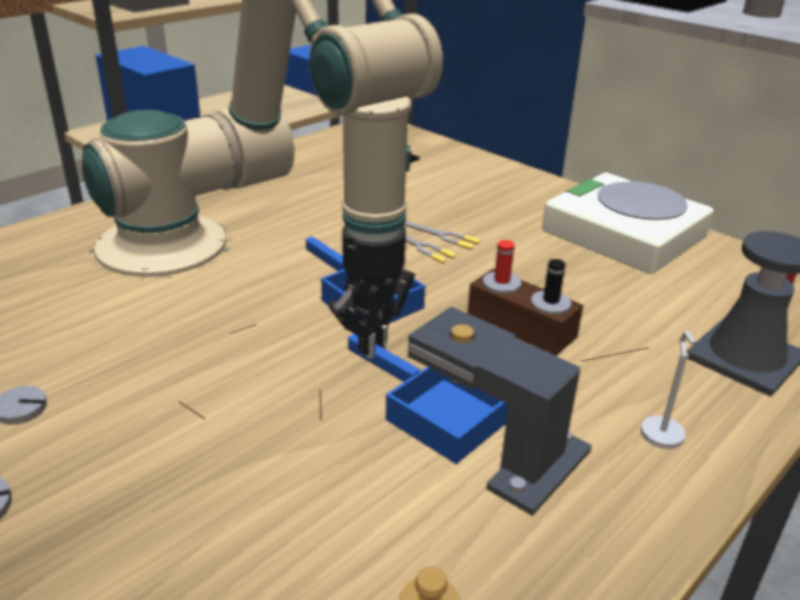

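```bash
python3 - <<'E'
from h import *
C=cam("scene")
P=px2w(C,np.array([[388,405],[457,444],[350,339]])*.7,[.04,.04,.044]);print(P.round(4))
d=(P[1]-P[0])[:2];y=np.arctan2(d[1],d[0]);u=np.array([np.cos(y),np.sin(y)]);v=np.array([-u[1],u[0]])
print(y,np.linalg.norm(d),"centre",(P[0]+P[1])[:2]/2+.055*v)
E
```

```text
[[ 5.934e-01 -5.440e-02  4.000e-02]
 [ 6.918e-01 -4.680e-02  4.000e-02]
 [ 4.697e-01  2.000e-04  4.400e-02]]
0.07667879170018745 0.09865242565948569 centre [0.63836312 0.0042322 ]
```

Emit:
{"fn": "arm_command", "kwargs": {"series": [{"xyz": [0.003, 0.003, 0], "angular": [0, 0, 0], "jaw": -1}, {"xyz": [0, 0, 0], "angular": [0, 0, 0], "jaw": -1}, {"xyz": [0, 0, 0], "angular": [0, 0, 0], "jaw": 0}, {"xyz": [0, 0, 0], "angular": [0, 0, 0], "jaw": 0.3}, {"xyz": [0, 0, 0], "angular": [0, 0, 0], "jaw": 0.3}]}}

```text
t: 4.75
tcp_pos: [0.5033, 0.0052, 0.0321]
tcp_rot: [3.14, 0.001, 0.032]
contact_force: [0.2, -0.4, -0.6]
finger_gap: 0.0549
```

Emit:
{"fn": "arm_command", "kwargs": {"series": [{"xyz": [-0.005, 0, -0.02], "angular": [0, 0, 0], "jaw": 0.5}, {"xyz": [-0.01, 0, -0.04], "angular": [0, 0, 0], "jaw": 1}, {"xyz": [-0.01, 0, -0.045], "angular": [0, 0, 0], "jaw": 1}, {"xyz": [0, -0.01, -0.045], "angular": [0, 0, 0], "jaw": 1}, {"xyz": [0, -0.02, -0.02], "angular": [0, 0, 0], "jaw": 1}]}}

```text
t: 5.25
tcp_pos: [0.4743, 0.0319, 0.2038]
tcp_rot: [3.14, 0.012, 0.026]
contact_force: [0.6, 0.2, 0.2]
finger_gap: 0.0854
```

```bash
python3 -c "
from h import *
plan([.530,.2365,.19],.05,10)"
```

```text
[0.0061, -0.0203, 0.0013] [0.0, 0.001, -0.002]
[0.0062, -0.0203, 0.0013] [0.0, 0.001, -0.002]
[0.0062, -0.0203, 0.0013] [0.0, 0.001, -0.002]
[0.0063, -0.0203, 0.0013] [0.0, 0.001, -0.002]
[0.0063, -0.0202, 0.0013] [0.0, 0.001, -0.002]
[0.0064, -0.0202, 0.0013] [0.0, 0.001, -0.002]
[0.0064, -0.0202, 0.0013] [0.0, 0.001, -0.002]
[0.0064, -0.0202, 0.0014] [0.0, 0.001, -0.002]
[0.0065, -0.0202, 0.0014] [0.0, 0.001, -0.002]
[0.0065, -0.0202, 0.0014] [0.0, 0.001, -0.002]
tcp [0.4743 0.0319 0.2038] yaw [3.1403 0.0116 0.0257]
```

Emit:
{"fn": "arm_command", "kwargs": {"series": [{"xyz": [0.002, -0.02, 0], "angular": [0, 0.002, -0.002], "jaw": 1}, {"xyz": [0.002, -0.025, 0], "angular": [0, 0.002, -0.002], "jaw": 1}, {"xyz": [0.002, -0.025, 0], "angular": [0, 0.002, -0.002], "jaw": 1}, {"xyz": [0.002, -0.025, 0], "angular": [0, 0.002, -0.002], "jaw": 1}, {"xyz": [0.002, -0.025, 0], "angular": [0, 0.002, -0.002], "jaw": 1}]}}

```text
t: 5.75
tcp_pos: [0.4836, 0.1535, 0.2095]
tcp_rot: [3.139, -0.011, 0.03]
contact_force: [-0.4, -0.5, 0.3]
finger_gap: 0.0853
```

Emit:
{"fn": "arm_command", "kwargs": {"series": [{"xyz": [0.002, -0.025, 0], "angular": [0, 0, -0.002], "jaw": 1}, {"xyz": [0.002, -0.025, 0], "angular": [0, 0, -0.002], "jaw": 1}, {"xyz": [0, -0.018, 0], "angular": [0, 0, 0], "jaw": 1}, {"xyz": [0, 0, 0], "angular": [0, 0, 0], "jaw": 1}, {"xyz": [0, 0, 0], "angular": [0, 0, 0], "jaw": 1}]}}

```text
t: 6.25
tcp_pos: [0.485, 0.2254, 0.2085]
tcp_rot: [3.138, -0.011, 0.036]
contact_force: [-0.1, 0.3, 0.9]
finger_gap: 0.0855
```

```bash
python3 - <<'E'
from h import *
plan([.530,.2365,.19],.05,5)
s=manip.state();np.save("w2T.npy",pose(s));im=imaging.capture("wrist");save("w2",cv2.resize(im,(800,600)))
E
```

```text
[0.009, -0.0019, 0.0038] [0.001, -0.002, -0.003]
[0.009, -0.0019, 0.0038] [0.001, -0.002, -0.003]
[0.0091, -0.0019, 0.0038] [0.001, -0.002, -0.003]
[0.0091, -0.0018, 0.0037] [0.001, -0.002, -0.003]
[0.0091, -0.0018, 0.0037] [0.001, -0.002, -0.003]
tcp [0.485  0.2254 0.2085] yaw [ 3.138  -0.0109  0.0359]
```

View pics/w2.png

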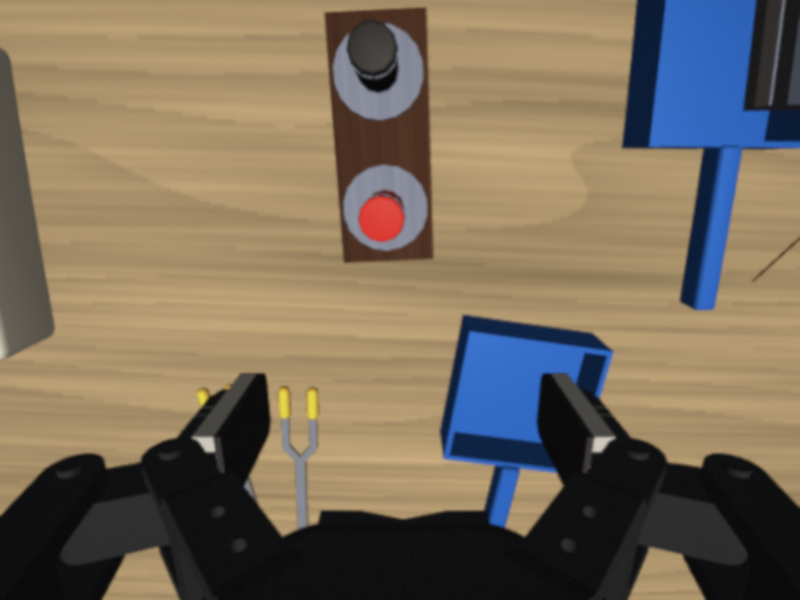

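Red handle top at (382,217), its shoulder disc at (386,208); black punch at (378,70) farther along the rack.

```bash
python3 - <<'E'
from h import *
C=cam("wrist",np.load("w2T.npy"))
P=px2w(C,np.array([[382,217],[386,208],[378,70],[359.5,217],[404.5,217]])*.7,[.121,.061,.061,.121,.121]);print(P.round(4))
d=P[2]-P[1];print(np.hypot(*d[:2]),np.arctan2(d[1],d[0]))
plan([P[0][0],P[0][1],.16],.06,5)
E
```

```text
[[0.5298 0.238  0.121 ]
 [0.5289 0.238  0.061 ]
 [0.6095 0.2448 0.061 ]
 [0.5294 0.2495 0.121 ]
 [0.5302 0.2266 0.121 ]]
0.08088518943014317 0.08506666958161878
[0.0089, -0.0023, 0.0098] [0.001, -0.002, -0.005]
[0.009, -0.0022, 0.0098] [0.001, -0.002, -0.005]
[0.009, -0.0022, 0.0098] [0.001, -0.002, -0.005]
[0.009, -0.0021, 0.0097] [0.001, -0.002, -0.005]
[0.0091, -0.0021, 0.0097] [0.001, -0.002, -0.005]
tcp [0.485  0.2253 0.2085] yaw [ 3.1384 -0.0108  0.0353]
```

Emit:
{"fn": "arm_command", "kwargs": {"series": [{"xyz": [0.009, -0.002, 0.01], "angular": [0.001, -0.002, -0.005], "jaw": 1}, {"xyz": [0.009, -0.002, 0.01], "angular": [0.001, -0.002, -0.005], "jaw": 1}, {"xyz": [0.009, -0.002, 0.01], "angular": [0.001, -0.002, -0.005], "jaw": 1}, {"xyz": [0.009, -0.002, 0.005], "angular": [0, -0.002, -0.005], "jaw": 1}, {"xyz": [0.006, -0.002, 0], "angular": [0, 0, -0.005], "jaw": 1}]}}

```text
t: 6.8
tcp_pos: [0.5303, 0.2342, 0.1699]
tcp_rot: [3.14, -0.001, 0.058]
contact_force: [0.1, -0.9, 0.3]
finger_gap: 0.0855
```

```bash
python3 -c "
from h import *
plan([.5295,.238,.16],.06,2)"
```

```text
[-0.0003, -0.0019, 0.0049] [0.001, -0.001, -0.001]
[-0.0003, -0.0019, 0.0049] [0.001, -0.001, -0.001]
tcp [0.5303 0.2342 0.1699] yaw [ 3.1399e+00 -1.0000e-03  5.8000e-02]
```

Emit:
{"fn": "arm_command", "kwargs": {"series": [{"xyz": [0, -0.002, 0.005], "angular": [0.001, 0, 0], "jaw": 1}, {"xyz": [0, -0.002, 0.018], "angular": [0, 0, 0], "jaw": 1}, {"xyz": [0, 0, 0.02], "angular": [0, 0, 0], "jaw": 1}, {"xyz": [0, 0, 0.018], "angular": [0, 0, 0], "jaw": 1}, {"xyz": [0, 0, 0.008], "angular": [0, 0, 0], "jaw": 1}]}}

```text
t: 7.3
tcp_pos: [0.5333, 0.2396, 0.0992]
tcp_rot: [-3.141, -0.005, 0.058]
contact_force: [-0.2, -0.8, 0.1]
finger_gap: 0.0855
```

```bash
python3 -c "
from h import *
plan([.5295,.238,.093],.06,2)"
```

```text
[-0.002, 0.0007, 0.0031] [-0.0, -0.002, -0.001]
[-0.002, 0.0007, 0.0031] [-0.0, -0.002, -0.001]
tcp [0.5333 0.2396 0.0992] yaw [-3.1408 -0.0047  0.0578]
```

Emit:
{"fn": "arm_command", "kwargs": {"series": [{"xyz": [-0.002, 0.001, 0.003], "angular": [0, -0.002, 0], "jaw": 1}, {"xyz": [-0.002, 0.001, 0.003], "angular": [0, -0.002, 0], "jaw": 1}, {"xyz": [0, 0, 0], "angular": [0, 0, 0], "jaw": 0}, {"xyz": [0, 0, 0], "angular": [0, 0, 0], "jaw": -0.3}, {"xyz": [0, 0, 0], "angular": [0, 0, 0], "jaw": -0.3}]}}

```text
t: 7.8
tcp_pos: [0.5296, 0.2377, 0.094]
tcp_rot: [-3.14, -0.002, 0.058]
contact_force: [0.5, -0.5, 0.2]
finger_gap: 0.0437
```

Emit:
{"fn": "arm_command", "kwargs": {"series": [{"xyz": [0, 0, 0], "angular": [0, 0, 0], "jaw": -1}, {"xyz": [0, 0, 0], "angular": [0, 0, 0], "jaw": -1}, {"xyz": [0, 0, 0], "angular": [0, 0, 0], "jaw": -1}, {"xyz": [0, 0, 0], "angular": [0, 0, 0], "jaw": -1}, {"xyz": [0, 0, 0], "angular": [0, 0, 0], "jaw": -1}]}}

```text
t: 8.3
tcp_pos: [0.5301, 0.2379, 0.095]
tcp_rot: [-3.14, -0.004, 0.058]
contact_force: [-0.0, 0.2, -0.7]
finger_gap: 0.0219
```

Emit:
{"fn": "arm_command", "kwargs": {"series": [{"xyz": [0, 0, -0.015], "angular": [0, 0, 0], "jaw": -1}, {"xyz": [0, 0, -0.025], "angular": [0, 0, 0], "jaw": -1}, {"xyz": [0, 0, -0.03], "angular": [0, 0, 0], "jaw": -1}, {"xyz": [0, 0, -0.04], "angular": [0, 0, 0], "jaw": -1}, {"xyz": [0, 0, -0.045], "angular": [0, 0, 0], "jaw": -1}]}}

```text
t: 8.8
tcp_pos: [0.5242, 0.2356, 0.2448]
tcp_rot: [3.138, 0.018, 0.058]
contact_force: [1.4, -0.1, -2.1]
finger_gap: 0.0219
```

```bash
python3 -c "
from h import *
plan([.638,.040,.258],.06,15)"
```

```text
[0.0068, 0.0135, -0.001] [0.0, 0.001, -0.0]
[0.0068, 0.0135, -0.0009] [0.0, 0.001, -0.0]
[0.0068, 0.0135, -0.0009] [0.0, 0.001, -0.0]
[0.0068, 0.0135, -0.0009] [0.0, 0.001, -0.0]
[0.0068, 0.0135, -0.0009] [0.0, 0.001, -0.0]
[0.0068, 0.0135, -0.0009] [0.0, 0.001, -0.0]
[0.0068, 0.0135, -0.0009] [0.0, 0.001, -0.0]
[0.0068, 0.0135, -0.0009] [0.0, 0.001, -0.0]
[0.0068, 0.0135, -0.0009] [0.0, 0.001, -0.0]
[0.0068, 0.0135, -0.0009] [0.0, 0.001, -0.0]
[0.0068, 0.0135, -0.0009] [0.0, 0.001, -0.0]
[0.0068, 0.0135, -0.0009] [0.0, 0.001, -0.0]
[0.0068, 0.0135, -0.0009] [0.0, 0.001, -0.0]
[0.0068, 0.0135, -0.0009] [0.0, 0.001, -0.0]
[0.0068, 0.0135, -0.0009] [0.0, 0.001, -0.0]
tcp [0.5242 0.2356 0.2448] yaw [3.1376 0.0183 0.058 ]
```

Emit:
{"fn": "arm_command", "kwargs": {"series": [{"xyz": [0.003, 0.02, -0.003], "angular": [0, 0.003, 0], "jaw": -1}, {"xyz": [0.003, 0.025, -0.003], "angular": [0, 0.003, 0], "jaw": -1}, {"xyz": [0.003, 0.025, -0.003], "angular": [0, 0.003, 0], "jaw": -1}, {"xyz": [0.003, 0.025, -0.003], "angular": [0, 0.003, 0], "jaw": -1}, {"xyz": [0.003, 0.025, -0.003], "angular": [0, 0.003, 0], "jaw": -1}]}}

```text
t: 9.3
tcp_pos: [0.5493, 0.1174, 0.2673]
tcp_rot: [-3.141, -0.01, 0.065]
contact_force: [0.4, -0.1, -2.1]
finger_gap: 0.0223
```

Emit:
{"fn": "arm_command", "kwargs": {"series": [{"xyz": [0.003, 0.025, 0], "angular": [0, 0, 0], "jaw": -1}, {"xyz": [0.003, 0.025, 0], "angular": [0, 0, 0], "jaw": -1}, {"xyz": [0.003, 0.018, 0], "angular": [0, 0, 0], "jaw": -1}, {"xyz": [0, 0, 0], "angular": [0, 0, 0], "jaw": -1}, {"xyz": [0, 0, 0], "angular": [0, 0, 0], "jaw": -1}]}}

```text
t: 9.8
tcp_pos: [0.562, 0.0442, 0.2659]
tcp_rot: [3.141, -0.006, 0.06]
contact_force: [0.2, -0.0, -1.8]
finger_gap: 0.0219
```

```bash
python3 - <<'E'
from h import *
s=manip.state();np.save("w3T.npy",pose(s));im=imaging.capture("wrist");save("w3",cv2.resize(im,(800,600)))
print(s["tcp_pos"],s["tcp_rot"])
E
```

```text
[0.5619868  0.04417392 0.2658914 ] [ 3.14101941 -0.00645641  0.05999774]
```

View pics/w3.png

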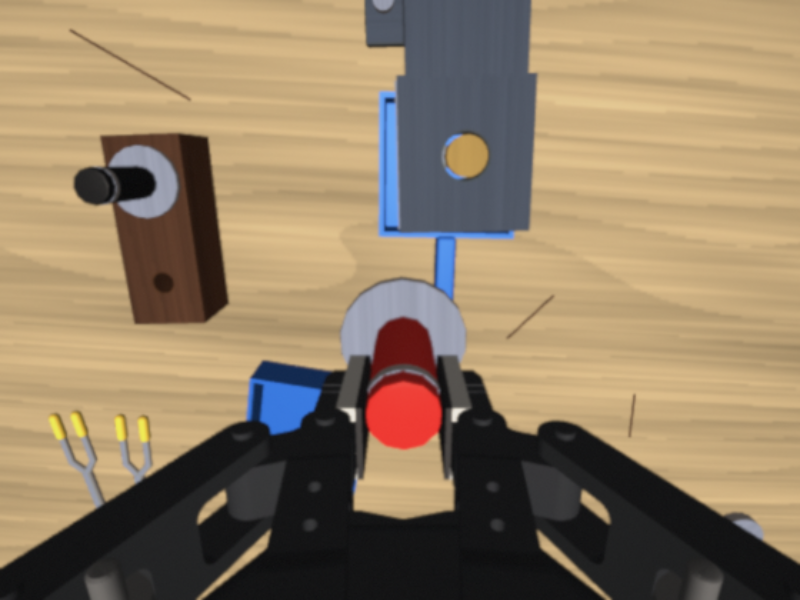

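Pin head at (467,156), bracket nose corners (400,230) and (530,230), held punch's shoulder disc centred near (404,340), upright; tray rim visible under the arm.

```bash
python3 - <<'E'
from h import *
np.set_printoptions(precision=4,suppress=True)
T=np.load("w3T.npy");C=cam("wrist",T)
P=px2w(C,np.array([[467,156],[400,230],[530,230],[382,236],[514,238]])*.7,[.138,.13,.13,.04,.04]);print(P)
print(w2px(C,[T[:3,3]+[0,0,-.034]])/.7, "expected shoulder px")
print(px2w(C,np.array([[404,340],[342,336],[466,336],[403,413]])*.7,[.2319,.2319,.2319,.292]))
d=(P[1]-P[2]);u=np.array([d[1],-d[0],0])/np.hypot(*d[:2]);print("arm yaw",np.arctan2(u[1],u[0]),"bore from nose",(P[1]+P[2])/2+.045*u,np.hypot(*d[:2]))
E
```

```text
[[ 0.6392  0.0125  0.138 ]
 [ 0.5931  0.0485  0.13  ]
 [ 0.598  -0.0318  0.13  ]
 [ 0.5746  0.0628  0.04  ]
 [ 0.5795 -0.0452  0.04  ]]
[[404.4642 338.1757]] expected shoulder px
[[0.5612 0.0443 0.2319]
 [0.5614 0.0706 0.2319]
 [0.5645 0.0183 0.2319]
 [0.5617 0.0448 0.292 ]]
arm yaw 0.06140010340278479 bore from nose [0.6405 0.0111 0.13  ] 0.0804777588571076
```

```bash
python3 -c "
from h import *
plan([.640,.0115,.25],.06,5)"
```

```text
[0.0152, 0.0075, 0.0033] [0.0, -0.001, 0.0]
[0.0152, 0.0075, 0.0033] [0.0, -0.001, 0.0]
[0.0152, 0.0075, 0.0032] [0.0, -0.001, 0.0]
[0.0152, 0.0075, 0.0032] [0.0, -0.001, 0.0]
[0.0152, 0.0075, 0.0032] [0.0, -0.001, 0.0]
tcp [0.562  0.0442 0.2659] yaw [ 3.1405 -0.0065  0.0606]
```

Emit:
{"fn": "arm_command", "kwargs": {"series": [{"xyz": [0.015, 0.008, 0.003], "angular": [0, -0.001, 0], "jaw": -1}, {"xyz": [0.018, 0.009, 0.003], "angular": [0, -0.001, 0], "jaw": -1}, {"xyz": [0.018, 0.009, 0.003], "angular": [0, -0.001, 0], "jaw": -1}, {"xyz": [0.013, 0.005, 0.003], "angular": [0, -0.001, 0], "jaw": -1}, {"xyz": [0.006, 0.002, 0], "angular": [0, 0, 0], "jaw": -1}]}}

```text
t: 10.35
tcp_pos: [0.6381, 0.0185, 0.2529]
tcp_rot: [-3.141, -0.003, 0.067]
contact_force: [-1.1, 0.0, -2.1]
finger_gap: 0.0217
```

```bash
python3 -c "
from h import *
plan([.640,.0115,.245],.06,2)"
```

```text
[0.0007, 0.0036, 0.004] [-0.0, -0.002, 0.003]
[0.0007, 0.0036, 0.004] [-0.0, -0.002, 0.003]
tcp [0.6381 0.0185 0.2529] yaw [-3.1414e+00 -3.1000e-03  6.6800e-02]
```

Emit:
{"fn": "arm_command", "kwargs": {"series": [{"xyz": [0.001, 0.004, 0.004], "angular": [0, -0.002, 0.003], "jaw": -1}, {"xyz": [0.001, 0.003, 0.004], "angular": [0, -0.001, 0.003], "jaw": -1}, {"xyz": [0, 0, 0], "angular": [0, 0, 0], "jaw": -1}, {"xyz": [0, 0, 0], "angular": [0, 0, 0], "jaw": -1}, {"xyz": [0, 0, 0], "angular": [0, 0, 0], "jaw": -1}]}}

```text
t: 10.85
tcp_pos: [0.6399, 0.0124, 0.2434]
tcp_rot: [-3.14, 0.003, 0.061]
contact_force: [0.6, 0.0, -1.2]
finger_gap: 0.022
```

```bash
python3 - <<'E'
from h import *
plan([.640,.0115,.230],.06,2)
im=imaging.capture("scene");save("s3",cv2.resize(im[140:350,210:490],(800,600),interpolation=cv2.INTER_CUBIC))
E
```

```text
[0.0001, 0.0004, 0.0067] [-0.001, 0.002, 0.001]
[0.0001, 0.0004, 0.0067] [-0.001, 0.002, 0.001]
tcp [0.6399 0.0124 0.2434] yaw [-3.1404  0.0032  0.0614]
```

View pics/s3.png

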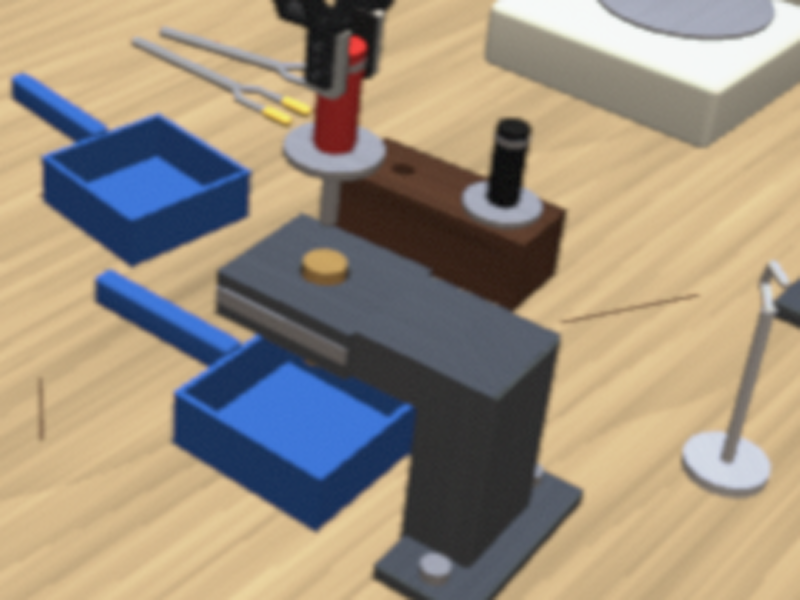

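Emit:
{"fn": "arm_command", "kwargs": {"series": [{"xyz": [0, 0.001, 0.006], "angular": [0, 0.002, 0], "jaw": -1}, {"xyz": [0, 0, 0.006], "angular": [0, 0.001, 0], "jaw": -1}, {"xyz": [0, 0, 0.005], "angular": [0, 0, 0], "jaw": -1}, {"xyz": [0, 0, 0.004], "angular": [0, 0, 0], "jaw": -1}, {"xyz": [0, 0, 0.003], "angular": [0, 0, 0], "jaw": -1}]}}

```text
t: 11.4
tcp_pos: [0.6397, 0.0116, 0.2191]
tcp_rot: [-3.141, -0.003, 0.062]
contact_force: [-0.6, -0.3, 4.2]
finger_gap: 0.0222
```

```bash
python3 -c "
from h import *
plan([.640,.0115,.170],.06,10)"
```

```text
[0.0, 0.0, 0.0049] [-0.0, -0.0, 0.0]
[0.0, 0.0, 0.0049] [-0.0, -0.0, 0.0]
[0.0, 0.0, 0.0049] [-0.0, -0.0, 0.0]
[0.0, 0.0, 0.0049] [-0.0, -0.0, 0.0]
[0.0, 0.0, 0.0049] [-0.0, -0.0, 0.0]
[0.0, 0.0, 0.0049] [-0.0, -0.0, 0.0]
[0.0, 0.0, 0.0049] [-0.0, -0.0, 0.0]
[0.0, 0.0, 0.0049] [-0.0, -0.0, 0.0]
[0.0, 0.0, 0.0049] [-0.0, -0.0, 0.0]
[0.0, 0.0, 0.0049] [-0.0, -0.0, 0.0]
tcp [0.6397 0.0116 0.2191] yaw [-3.1406e+00 -2.6000e-03  6.1800e-02]
```

Contact with the pin (force up ~6 N). Drive on.

Emit:
{"fn": "arm_command", "kwargs": {"series": [{"xyz": [0, 0, 0.004], "angular": [0, 0, 0], "jaw": -1}, {"xyz": [0, 0, 0.005], "angular": [0, 0, 0], "jaw": -1}, {"xyz": [0, 0, 0.005], "angular": [0, 0, 0], "jaw": -1}, {"xyz": [0, 0, 0.005], "angular": [0, 0, 0], "jaw": -1}, {"xyz": [0, 0, 0.005], "angular": [0, 0, 0], "jaw": -1}]}}

```text
t: 11.9
tcp_pos: [0.6418, 0.0126, 0.1982]
tcp_rot: [-3.14, -0.01, 0.062]
contact_force: [-0.2, -0.1, 1.1]
finger_gap: 0.0216
```

```bash
python3 -c "
from h import *
plan([.640,.0115,.170],.06,5)"
```

```text
[-0.0004, 0.0002, 0.0056] [-0.0, -0.002, 0.0]
[-0.0004, 0.0002, 0.0056] [-0.0, -0.002, 0.0]
[-0.0004, 0.0002, 0.0056] [-0.0, -0.002, 0.0]
[-0.0004, 0.0002, 0.0056] [-0.0, -0.002, 0.0]
[-0.0004, 0.0002, 0.0056] [-0.0, -0.002, 0.0]
tcp [0.6418 0.0126 0.1982] yaw [-3.1399 -0.0104  0.0619]
```

Emit:
{"fn": "arm_command", "kwargs": {"series": [{"xyz": [0, 0, 0.005], "angular": [0, -0.003, 0], "jaw": -1}, {"xyz": [-0.001, 0, 0.005], "angular": [0, -0.003, 0], "jaw": -1}, {"xyz": [-0.001, 0, 0.005], "angular": [0, -0.002, 0], "jaw": -1}, {"xyz": [0, 0, 0.004], "angular": [0, 0, 0], "jaw": -1}, {"xyz": [0, 0, 0.003], "angular": [0, 0, 0], "jaw": -1}]}}

```text
t: 12.4
tcp_pos: [0.638, 0.0119, 0.17]
tcp_rot: [-3.14, 0.005, 0.062]
contact_force: [-0.7, 0.0, 9.2]
finger_gap: 0.0217
```

```bash
python3 -c "
from h import *
plan([.640,.0115,.170],.06,3)"
```

```text
[0.0007, 0.0002, 0.0] [-0.0, 0.002, 0.001]
[0.0007, 0.0002, 0.0] [-0.0, 0.002, 0.001]
[0.0007, 0.0002, 0.0] [-0.0, 0.002, 0.001]
tcp [0.638  0.0119 0.17  ] yaw [-3.1401  0.005   0.0619]
```

```bash
python3 - <<'E'
from h import *
print(manip.state()["contact_force"])
im=imaging.capture("scene");save("s4",cv2.resize(im[140:350,210:490],(800,600),interpolation=cv2.INTER_CUBIC))
E
```

```text
[-0.69703553  0.03876463  9.24117561]
```

View pics/s4.png

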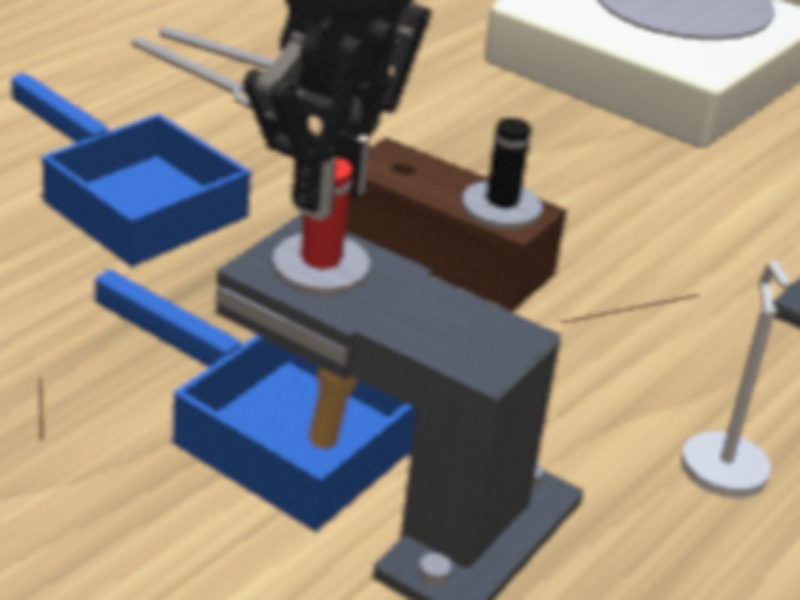

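Punch shoulder is down on the bracket at (322,262); pin is below the arm, tilted, foot at (323,440) – perhaps falling. Wait and look again.

Emit:
{"fn": "arm_command", "kwargs": {"series": [{"xyz": [0, 0, 0], "angular": [0, 0, 0], "jaw": -1}, {"xyz": [0, 0, 0], "angular": [0, 0, 0], "jaw": -1}, {"xyz": [0, 0, 0], "angular": [0, 0, 0], "jaw": -1}, {"xyz": [0, 0, 0], "angular": [0, 0, 0], "jaw": -1}, {"xyz": [0, 0, 0], "angular": [0, 0, 0], "jaw": -1}]}}

```text
t: 12.95
tcp_pos: [0.6382, 0.0119, 0.1703]
tcp_rot: [-3.14, 0.004, 0.062]
contact_force: [-0.4, 0.1, -1.9]
finger_gap: 0.0223
```

```bash
python3 - <<'E'
from h import *
print(manip.state()["contact_force"],manip.state()["tcp_pos"])
im=imaging.capture("scene");save("s5",cv2.resize(im[140:350,210:490],(800,600),interpolation=cv2.INTER_CUBIC))
C=cam("scene");f=lambda u:[210+u[0]*.35,140+u[1]*.35]
print(px2w(C,[f((323,443))]*4,[.004,.02,.04,.06]).round(3))
E
```

```text
[-0.40624     0.07469455 -1.89604625] [0.63821652 0.01191412 0.1702967 ]
[[ 0.646  0.018  0.004]
 [ 0.657  0.004  0.02 ]
 [ 0.671 -0.015  0.04 ]
 [ 0.685 -0.034  0.06 ]]
```

View pics/s5.png

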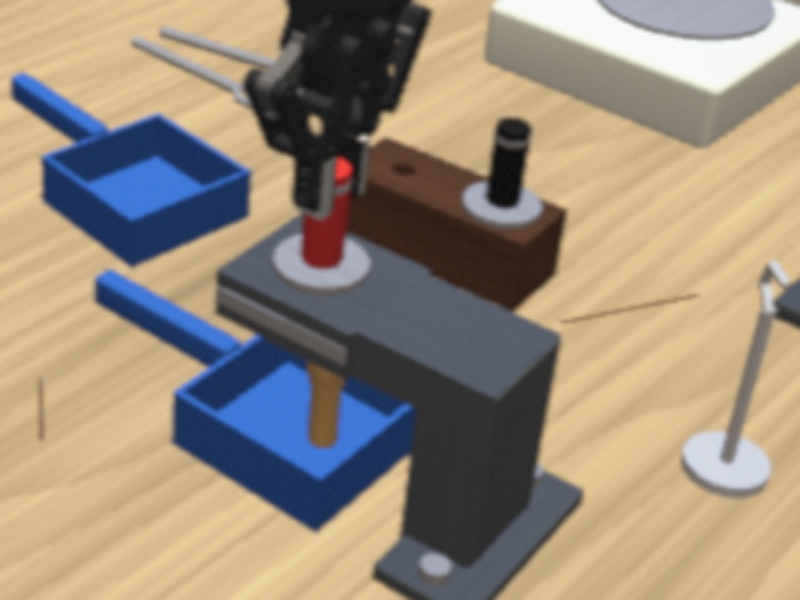

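Pin now stands upright on the tray floor at about (0.646, 0.018). Release the punch and rise.

Emit:
{"fn": "arm_command", "kwargs": {"series": [{"xyz": [0, 0, 0], "angular": [0, 0, 0], "jaw": -0.3}, {"xyz": [0, 0, 0], "angular": [0, 0, 0], "jaw": 0}, {"xyz": [0, 0, 0], "angular": [0, 0, 0], "jaw": 0.4}, {"xyz": [0, 0, 0], "angular": [0, 0, 0], "jaw": 0.8}, {"xyz": [0, 0, 0], "angular": [0, 0, 0], "jaw": 0.8}]}}

```text
t: 13.5
tcp_pos: [0.6393, 0.0118, 0.172]
tcp_rot: [-3.141, 0.001, 0.062]
contact_force: [-0.2, -0.5, 0.3]
finger_gap: 0.0767
```

Emit:
{"fn": "arm_command", "kwargs": {"series": [{"xyz": [0, 0, -0.015], "angular": [0, 0, 0], "jaw": 0.8}, {"xyz": [0, 0, -0.025], "angular": [0, 0, 0], "jaw": 0.8}, {"xyz": [0, 0, -0.03], "angular": [0, 0, 0], "jaw": 0.8}, {"xyz": [0, 0, -0.03], "angular": [0, 0, 0], "jaw": 0.8}, {"xyz": [0, 0, -0.02], "angular": [0, 0, 0], "jaw": 0.8}]}}

```text
t: 14.0
tcp_pos: [0.6372, 0.0119, 0.2917]
tcp_rot: [-3.139, 0.01, 0.062]
contact_force: [0.3, 0.3, -0.0]
finger_gap: 0.0765
```

Emit:
{"fn": "arm_command", "kwargs": {"series": [{"xyz": [-0.02, 0, 0], "angular": [0, 0, 0], "jaw": 0.8}, {"xyz": [-0.02, 0, 0], "angular": [0, 0, 0], "jaw": 0.8}, {"xyz": [-0.01, 0, 0], "angular": [0, 0, 0], "jaw": 0.8}, {"xyz": [0, 0, 0], "angular": [0, 0, 0], "jaw": 0.8}, {"xyz": [0, 0, 0], "angular": [0, 0, 0], "jaw": 0.8}]}}

```text
t: 14.5
tcp_pos: [0.5889, 0.0085, 0.2969]
tcp_rot: [-3.141, -0.001, 0.062]
contact_force: [0.0, -0.7, 0.5]
finger_gap: 0.0769
```

```bash
python3 - <<'E'
from h import *
print(manip.state()["contact_force"],manip.state()["tcp_pos"])
im=imaging.capture("scene");save("s6",cv2.resize(im[140:350,210:490],(800,600),interpolation=cv2.INTER_CUBIC))
E
```

```text
[ 0.0339028  -0.73951485  0.46620922] [0.58890995 0.00852372 0.29688862]
```

View pics/s6.png

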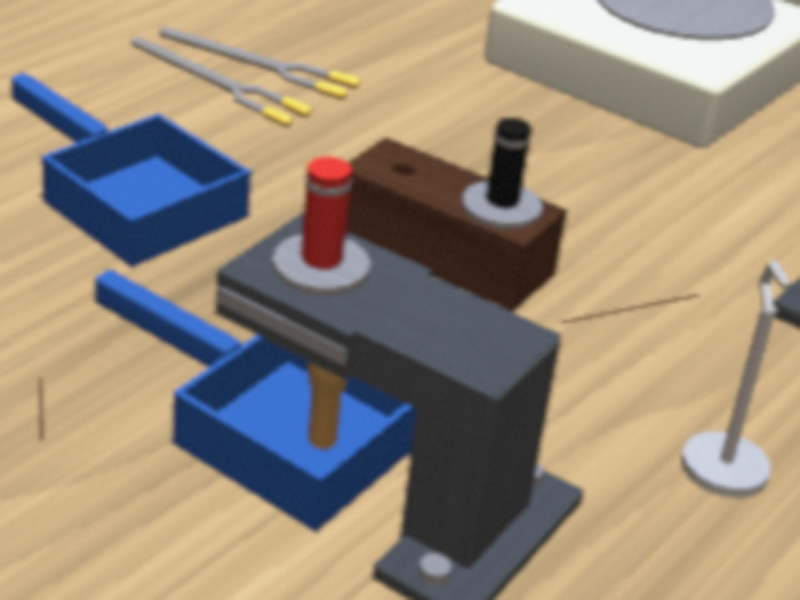

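The punch stands upright with its shoulder flat on the bracket at (322,262). The pin stands in the tray with its foot at (323,443), and the gripper is clear. Handing in.

```bash
python3 -c "
from h import *
print(workorder.job_done(),manip.state()['t'])"
```

```text
the job is handed in; nothing more can be done
the job is handed in; nothing more can be done
```

The job is handed in, at about 14.5 s of the 51 s allowed. The hand-in gave no verdict.

- **Tray:** I slid the blue tray under the bore. From the last wrist picture, its centre is about 8 mm short of the bore in x and within 1–2 mm in y.
- **Pin:** I pressed the pin down with the red punch; the highest reading at the end of a move was about 9 N. The pin dropped into the tray. It looked tilted in the first picture, so I waited half a second, and it then stood upright on the tray floor.
- **Punch:** I left the red punch in the bore and drew the gripper back clear.

The last scene picture shows the punch upright with its shoulder on the bracket, and the pin standing in the tray. The tool's force reading was back near zero. No check failed. Two readings were off by small amounts: the finger opening read about 2 mm under the true width on both grips, and position estimates from different cameras differed by up to about 13 mm at first. I re-measured from the wrist camera before each grasp and before driving the pin.

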